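# Load the slanted ink-bottle rack in order

## Task

Put the ink bottles away in the slanted wooden rack, whose pockets are numbered by black studs. First take the paper wad out of the mouth of the one-stud pocket and drop it in the grey bucket; then load the shortest bottle into the one-stud pocket, next the middle one into the two-stud pocket and last the tallest into the three-stud pocket, each cap up and lowered all the way to the pocket's floor before you let go of it. Leave the lidded jar, the brush pot and the wooden comb where they are.

Things in the scene. Friction and masses are not known exactly. Their poses are not given: they have to be found in the camera images.
- bottle_short: Shortest ink bottle: straight white plastic cylinder 30 mm across with a flat black cap of the same width, 82 mm tall in all, 70 g. Stands upright on the bench; origin at the centre of its underside, z axis up through the cap.
- bottle_mid: Middle ink bottle: white cylinder 30 mm across, 80 mm tall, then a black pointed nozzle, 104 mm in all, 80 g. Stands upright on the bench; origin at the centre of its underside, z up through the nozzle.
- bottle_tall: Tallest ink bottle: white cylinder 30 mm across, 102 mm tall, then a narrower black cap with a round bulb, 126 mm in all, 100 g. Stands upright on the bench; origin at the centre of its underside, z up through the cap.
- wad: Crumpled ball of white paper, 46 mm across, 15 g, stuck loosely in the mouth of the one-stud pocket. Origin at its centre, which at the start lies 54 mm from that pocket's floor point along the pocket's axis (14 mm outside the mouth).
- pocket1 (a point): Floor centre of the square wooden pocket of the one-stud holder, 28 mm above the bench. z axis: along the pocket, out of its mouth, leaning 30 degrees from vertical; y axis: level, along the row. Pocket 36 mm square inside, 40 mm deep from this point to the mouth, walls 5 mm, fixed. Its round black studs (16 mm across) are on the flat foot 50 mm behind this point, on the side away from the lean.
- pocket2 (a point): Floor centre of the square wooden pocket of the two-stud holder, 28 mm above the bench. z axis: along the pocket, out of its mouth, leaning 30 degrees from vertical; y axis: level, along the row. Pocket 36 mm square inside, 40 mm deep from this point to the mouth, walls 5 mm, fixed. Its round black studs (16 mm across) are on the flat foot 50 mm behind this point, on the side away from the lean.
- pocket3 (a point): Floor centre of the square wooden pocket of the three-stud holder, 28 mm above the bench. z axis: along the pocket, out of its mouth, leaning 30 degrees from vertical; y axis: level, along the row. Pocket 36 mm square inside, 40 mm deep from this point to the mouth, walls 5 mm, fixed. Its round black studs (16 mm across) are on the flat foot 50 mm behind this point, on the side away from the lean.
- rack: Board 150 x 260 x 8 mm fixed on the bench, carrying the three holders in a row 80 mm apart along its y axis, in any order; their pockets all lean to its -x side, roughly towards the robot. Origin under its centre.
- bucket: Open grey plastic bucket, 144 mm across the rim, 116 mm at the foot, 90 mm high, wall 4 mm, fixed on the bench. Origin at the centre of its underside.
- jar: Bystander: lidded glass jar, 66 mm across, 85 mm tall, loose. Origin under its centre.
- brush_pot: Bystander: metal pot 72 mm across with brushes standing in it, 165 mm tall in all, loose. Origin under its centre.
- comb: Bystander: marbling comb, a wooden strip 240 x 30 x 12 mm lying flat with a row of steel pins 20 mm long pointing up, loose; y axis along the strip. Origin under its centre.

How it is judged:
On the way, in this order (a step that is already met when the one before it is completed fails the run):
1. the paper wad is in the bucket (horizontal distance between wad and bucket below 0.065 m and height (world z) of wad below 0.08 m), for 0.2 s.
2. the shortest bottle stands in the 1-stud pocket, within 12 mm of its floor, cap up, while the fingers still hold it (z of bottle_short in the frame of pocket1 between -0.01 and 0.012 m and distance between bottle_short and pocket1 below 0.016 m and angle between the z axis of bottle_short and the z axis of pocket1, either way round below 0.32 rad and angle between bottle_short's own z axis and vertical below 1 rad and contact force between the fingers and bottle_short above 0.3 N), for 0.1 s.
3. the middle-sized bottle stands in the 2-stud pocket, within 12 mm of its floor, cap up, while the fingers still hold it (z of bottle_mid in the frame of pocket2 between -0.01 and 0.012 m and distance between bottle_mid and pocket2 below 0.016 m and angle between the z axis of bottle_mid and the z axis of pocket2, either way round below 0.32 rad and angle between bottle_mid's own z axis and vertical below 1 rad and contact force between the fingers and bottle_mid above 0.3 N), for 0.1 s.
4. the tallest bottle stands in the 3-stud pocket, within 12 mm of its floor, cap up, while the fingers still hold it (z of bottle_tall in the frame of pocket3 between -0.01 and 0.012 m and distance between bottle_tall and pocket3 below 0.016 m and angle between the z axis of bottle_tall and the z axis of pocket3, either way round below 0.32 rad and angle between bottle_tall's own z axis and vertical below 1 rad and contact force between the fingers and bottle_tall above 0.3 N), for 0.1 s.
At the end, for the whole second after the job is handed in: Wad in the bucket (within 65 mm of its axis, below 80 mm). Short, middle, tall bottle in the one-, two-, three-stud pocket: underside within 8 mm of the floor along the axis and 12 mm of its centre, in line to 0.32 rad, cap up, at rest (all of step 1 and z of bottle_short in the frame of pocket1 between -0.01 and 0.008 m and distance between bottle_short and pocket1 below 0.012 m and angle between the z axis of bottle_short and the z axis of pocket1, either way round below 0.32 rad and angle between each of bottle_short, bottle_mid, bottle_tall's own z axis and vertical below 1 rad and linear speed of each of bottle_short, bottle_mid, bottle_tall below 0.02 m/s and z of bottle_mid in the frame of pocket2 between -0.01 and 0.008 m and distance between bottle_mid and pocket2 below 0.012 m and angle between the z axis of bottle_mid and the z axis of pocket2, either way round below 0.32 rad and z of bottle_tall in the frame of pocket3 between -0.01 and 0.008 m and distance between bottle_tall and pocket3 below 0.012 m and angle between the z axis of bottle_tall and the z axis of pocket3, either way round below 0.32 rad); the robot touches nothing.
It fails at once if the jar is moved more than 30 mm (distance of jar from where it was at the start of the episode above 0.03 m).
It fails at once if the brush pot is moved more than 30 mm (distance of brush_pot from where it was at the start of the episode above 0.03 m).
It fails at once if the comb is moved more than 30 mm (distance of comb from where it was at the start of the episode above 0.03 m).
It also fails if it takes over 72 s, if anything falls off the work surface, if the arm or the gripper's body presses on something with over 40 N, if the wrist force passes 120 N, or if a joint passes its speed limit or range.

## Robot

A 7-joint arm with a two-finger parallel gripper is mounted at the origin on the work surface. World frame = base frame: x ahead of the robot, y to its left, z up, the work surface at z = 0. Lengths are in m, angles in rad, forces in N, time in s.
With the tool pointing down it reaches from about 0.4 to 0.85 m from the base axis. Payload 10.4 kg.
Tool frame: the origin (TCP) lies midway between the tips of the shut fingers; the grasp point (between the pads) lies 19 mm behind it; z points along the fingers, x is the direction in which the jaws open and shut, and the axes are right-handed (so a half turn about z gives the same grasp; the last joint's range is limited). The gripper opens to 85 mm and grips with 20 to 120 N. Pads are 22 mm wide; open, the fingers measure 114 mm over their backs; the gripper's body (76 mm by 85 mm) begins 54 mm behind the grasp point. The pads swing forward as they close: fully open they stand 13 mm farther back than shut.
Start: joints at [-1.163, 0.332, -0.065, 1.46, 0.022, 1.35, -0.088], TCP at [0.261, 0.568, 0.231] pointing down, gripper open.
Joint ranges: [-2.6, 2.6], [-0.5, 2.12], [-1.47, 1.34], [0.16, 2.42], [-1.27, 4.41], [0.06, 2.06], [-2.6, 2.6]. Speed limits (rad/s): [2.22, 2.22, 2.79, 2.79, 3.14, 3.14, 3.14].

## Interface

Orientations are given as a unit quaternion [x, y, z, w].
In Python, from workcell import telemetry, eyes, order gives the robot as it stands.
- The arm moves only by the tool servo_tool, never from a script. Its argument "deltas" is a list of rows, each a list of 3 entries, a list of its own where there are three numbers: the shift along the tool's x, y, z in cm, then the turn about the tool's z in rad, then the finger opening in cm, from 0 to 8.54. A call has 1 to 12 rows; each row shifts and turns the pose as measured when the row begins, along the tool's axes as they then stand; what a row does not reach is not made up. A row lasts 1/12 s, in which the tool goes at most 41.7 mm and 7.16 degrees, less where a joint would pass 70% of its speed; a pose out of reach is approached as far as the arm can. A call is refused whole if a number of a shift passes 4.17 or a number of a turn 0.125, either way. A call with a gripper value outside its range is refused whole. The fingers move at their own pace and stop on an object; "force" is the grip in N (left out, the last holds). Time passes only in rows, so rows that do not move let the fingers close. It gives the time, the measured TCP pose, the force and the opening at its end, in the units of the state.
- telemetry.get_obs(): the state, without advancing time (a new reading comes with each control period).
- eyes.camera(name): name is "scene" or "top" or "wrist"; returns (picture, depth): 400x640x3 uint8, blue, green, red; 400x640 float32, m along the optical axis (not along the pixel's ray), 0 where there is no reading.
- eyes.calibration(name): a dict with "fx", "fy", "cx", "cy" (pixels), "distortion" ([k1, k2, p1, p2, k3] as OpenCV has them; the pictures are not rectified), "rvec" (rotation vector, rad) and "tvec" (3), from world to camera coordinates, as OpenCV has them. Camera axes: x right, y down, z forward; pixel columns grow to the right and rows downward; lengths in m; the calibration is good to about 2 mm. A picture is of the moment at which its call begins: read the wrist's pose just before it. calibration takes no time and is no camera call; for the wrist camera it gives the pose at the moment of the call.
- order.hand_in(): hands the job in, once; it reports no verdict.
The state is a dict: "clock": time; "joint_pos": joint angles; "joint_velocities": joint speeds; "tau": joint torques, N m; "position": TCP position; "ee_rot": TCP orientation; "ft_force": force on the tool from outside, world axes, zero at the start; "torque": the same for the moment, N m; "grip_width": opening from 0.0 (shut) to 1.0 (fully open).
Only numpy, scipy, OpenCV 4.12 (cv2) and the standard library are available. Lean on these libraries where they do the work, as an engineer would, in place of code of your own. Each camera call takes 0.05 s, during which the arm holds its last target. There are 200 camera calls.

## Working session

There is one attempt and no reset: what is moved stays moved. The work goes in short steps, Python scripts to look and compute and a tool call to move; the robot and the scene stay as the last step left them, time stands still between calls to the robot, and variables do not carry over. Pictures are saved under pics/ and viewed, about 8 in all and at most 12, crops included, and the job is handed in when it is done.

Besides the shell and the picture viewer there is one more tool, called after "Emit:" as name(argument=value, ...), one argument or row to a line, values as JSON. servo_tool: Moves the arm, as the interface text tells. Its arguments: {"type":"object","properties":{"deltas":{"type":"array"},"force":{"type":"number"}},"required":["deltas"]}

```bash
mkdir -p pics
cat > h.py <<'E'
import numpy as np,cv2
from workcell import telemetry,eyes,order
from scipy.spatial.transform import Rotation as R
def grab(n):
    c=eyes.calibration(n); im,d=eyes.camera(n); np.savez(f'{n}.npz',im=im,d=d,**{k:np.array(v) for k,v in c.items()}); return im,d,c
def cloud(d,c):
    K=np.array([[c['fx'],0,c['cx']],[0,c['fy'],c['cy']],[0,0,1.]])
    v,u=np.mgrid[0:d.shape[0],0:d.shape[1]]
    p=cv2.undistortPoints(np.stack([u,v],-1).reshape(-1,1,2).astype(float),K,np.array(c['distortion'],float)).reshape(*d.shape,2)
    P=np.dstack([p*d[...,None],d]); Rm=cv2.Rodrigues(np.array(c['rvec'],float))[0]
    W=(P-np.array(c['tvec']).ravel())@Rm; W[d<=0]=np.nan; return W
E
python3 - <<'E'
from h import *
o=telemetry.get_obs(); print({k:np.round(v,3) for k,v in o.items()})
for n in('top','scene'):
    im,d,c=grab(n); cv2.imwrite(f'pics/{n}0.png',im); print(n,np.round(c['rvec'],3),np.round(c['tvec'],3),(d>0).mean())
E
```

```text
{'clock': np.float64(0.0), 'joint_pos': array([-1.163,  0.333, -0.065,  1.461,  0.022,  1.35 , -0.088]), 'joint_velocities': array([ 0.   , -0.   , -0.001, -0.001,  0.001,  0.003,  0.   ]), 'tau': array([ 1.0000e-03, -6.2546e+01,  5.0000e-02, -3.9159e+01,  1.6000e-02,
        1.0000e-02,  0.0000e+00]), 'position': array([0.261, 0.568, 0.231]), 'ee_rot': array([ 0.842,  0.54 , -0.001,  0.   ]), 'ft_force': array([-0.603,  0.26 , -0.547]), 'torque': array([ 0.032,  0.006, -0.022]), 'grip_width': np.float64(1.001)}
top [ 2.186 -2.157  0.089] [0.015 0.528 1.12 ] 0.996
scene [ 1.32   2.181 -0.954] [ 0.251 -0.273  1.592] 0.99117578125
```

View pics/top0.png

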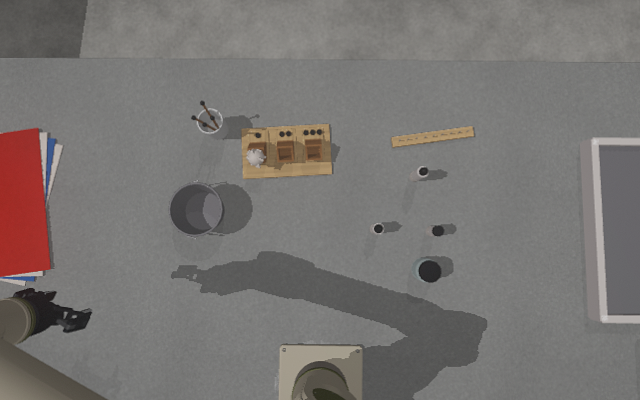

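View pics/scene0.png

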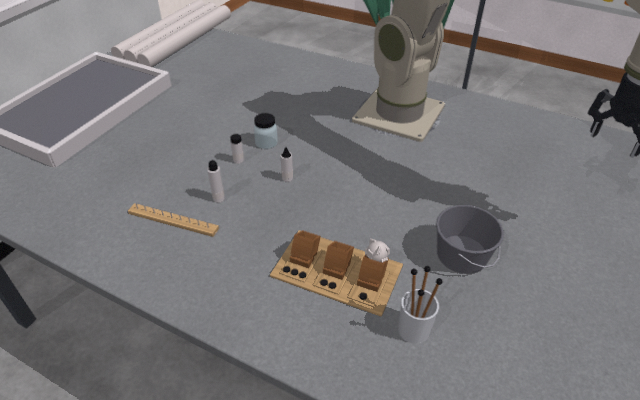

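Top view: the rack spans pixels (243–331, 125–178), with the 1, 2 and 3-stud holders from left to right and the wad at (256,157). The bucket is at (196,209). The short bottle is at (437,231), mid at (378,229), tall at (423,172), jar at (429,271) and comb at (433,137). Next I measure these by depth and colour.

Run:
```python
from h import *
z=np.load('top.npz');im=z['im'];d=z['d'];W=cloud(d,z)
def clus(u,v,r,lo,hi):
    w=W[v-r:v+r+1,u-r:u+r+1].reshape(-1,3); w=w[(w[:,2]>lo)&(w[:,2]<hi)]
    print((u,v),len(w),'mean',w.mean(0).round(4),'mid',((w.min(0)+w.max(0))/2).round(4),'ext',np.ptp(w,axis=0).round(3),'zmax',w[:,2].max().round(3))
for n,u,v,r,lo,hi in[('short',437,231,12,.07,.1),('mid',378,229,12,.05,.12),('midbody',378,229,12,.072,.084),('tall',423,172,12,.06,.14),('tallbody',423,172,12,.095,.105),('jar',429,271,20,.07,.1),('bucket rim',196,209,36,.08,.1),('wad',256,157,14,.07,.15),('pot',209,121,18,.06,.12)]:
    print(n,end=' ');clus(u,v,r,lo,hi)
# board: z~8mm region
reg=np.zeros(d.shape,bool);reg[115:190,232:342]=1
hsv=cv2.cvtColor(im,cv2.COLOR_BGR2HSV)
m=reg&(W[...,2]>.004)&(W[...,2]<.2)&(hsv[...,1]>60)
pts=W[m]; rect=cv2.minAreaRect(pts[pts[:,2]<.02][:,:2].astype(np.float32)); print(rect,m.sum())
# studs
for x in[(258,135),(282,134),(289,134),(306,132),(313,132),(320,131)]: print(x,W[x[1],x[0]].round(4))
crop=cv2.resize(im[110:190,230:345],None,fx=6,fy=6,interpolation=cv2.INTER_CUBIC);cv2.imwrite('pics/rack.png',crop)
z=np.load('scene.npz');W2=cloud(z['d'],z);c=(z['im'][215:315,260:410]);cv2.imwrite('pics/rack_s.png',cv2.resize(c,None,fx=5,fy=5,interpolation=cv2.INTER_CUBIC))
# fit pocket geometry: points above .03 in scene+top, rack area
Q=np.vstack([W.reshape(-1,3),W2.reshape(-1,3)]);Q=Q[np.isfinite(Q).all(1)]
th=np.deg2rad(0)
np.save('Q.npy',Q)
```

```text
short (437, 231) 108 mean [ 0.4367 -0.312   0.0818] mid [ 0.4371 -0.3137  0.0794] ext [0.027 0.03  0.017] zmax 0.088
mid (378, 229) 112 mean [ 0.4401 -0.1501  0.0834] mid [ 0.4406 -0.1514  0.0791] ext [0.027 0.028 0.052] zmax 0.105
midbody (378, 229) 53 mean [ 0.4402 -0.1515  0.0804] mid [ 0.4404 -0.1519  0.0798] ext [0.027 0.027 0.008] zmax 0.084
tall (423, 172) 147 mean [ 0.59   -0.2626  0.1026] mid [ 0.5926 -0.2676  0.0948] ext [0.029 0.03  0.068] zmax 0.129
tallbody (423, 172) 44 mean [ 0.5905 -0.2627  0.1011] mid [ 0.5933 -0.268   0.1005] ext [0.028 0.03  0.009] zmax 0.105
jar (429, 271) 404 mean [ 0.3286 -0.2883  0.085 ] mid [ 0.3282 -0.2892  0.0823] ext [0.058 0.057 0.018] zmax 0.091
bucket rim (196, 209) 476 mean [0.4867 0.3476 0.0883] mid [0.4825 0.3409 0.0874] ext [0.151 0.147 0.015] zmax 0.095
wad (256, 157) 278 mean [0.6317 0.1826 0.0876] mid [0.6311 0.1828 0.0871] ext [0.057 0.055 0.034] zmax 0.104
pot (209, 121) 317 mean [0.7279 0.3099 0.0831] mid [0.7278 0.3104 0.09  ] ext [0.071 0.07  0.06 ] zmax 0.12
((0.6635060906410217, 0.10599335283041), (0.15010596811771393, 0.259517103433609), 3.8122751712799072) 4000
(258, 135) [0.7069 0.1877 0.0163]
(282, 134) [0.71   0.1175 0.0191]
(289, 134) [0.7113 0.0975 0.0148]
(306, 132) [0.7182 0.048  0.0133]
(313, 132) [0.7178 0.0275 0.0155]
(320, 131) [0.7213 0.0072 0.0145]
```

View pics/rack.png

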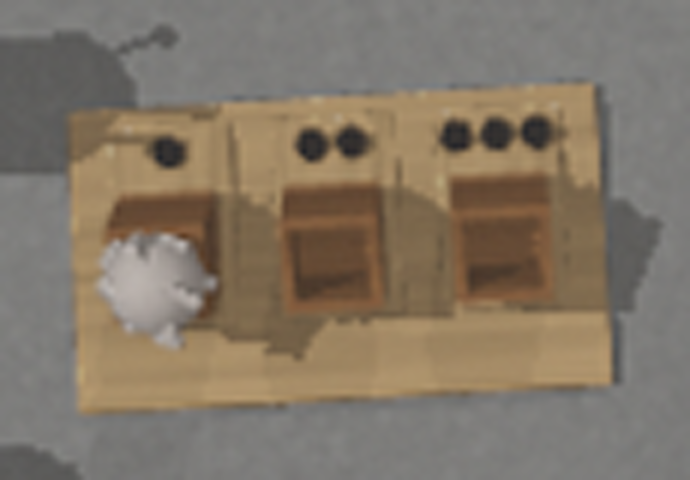

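Emit:
servo_tool(
  deltas=[
    [[0,0,0],-0.124,8.5],
    [[0,0,0],-0.124,6.5],
    [[0,0,0],-0.124,6.5],
    [[0,0,0],-0.124,6.5],
    [[-3.1,2.6,0],0,6.5],
    [[-3.1,2.6,0],0,6.5],
    [[-3.1,2.6,0],0,6.5],
    [[-3.1,2.6,0],0,6.5],
    [[-3.1,2.6,0],0,6.5],
    [[-3.1,2.6,0],0,6.5],
    [[-3.1,2.6,0],0,6.5],
    [[-3.1,2.6,0],0,6.5],
  ],
  force=25,
)

```text
clock: 1.1
position: [0.4852, 0.3364, 0.2241]
ee_rot: [0.67, 0.742, -0.006, -0.002]
ft_force: [1.2, 0.4, 0.1]
grip_width: 0.758
```

```bash
cat >> h.py <<'E'
psi=np.deg2rad(3.85); RX=np.array([np.cos(psi),np.sin(psi),0]); RY=np.array([-np.sin(psi),np.cos(psi),0])
AX=-.5*RX+np.array([0,0,np.cos(np.pi/6)])
P2=np.array([.6619,.1042,.028]); POC={1:P2+.08*RY,2:P2,3:P2-.08*RY}
def go(t):
    o=telemetry.get_obs(); M=R.from_quat(o['ee_rot']).as_matrix(); x=M[:,0]; des=RY
    w=np.arctan2(x[0]*des[1]-x[1]*des[0],x@des)
    print('t',round(float(o['clock']),2),'pos',np.round(o['position'],4),'tool z',M[:,2].round(3),'turn needed',round(-float(w),4),'q7',round(float(o['joint_pos'][6]),2),'F',np.round(o['ft_force'],1),'grip',round(float(o['grip_width']),3))
    if t is not None: print('delta cm tool:',(100*M.T@(np.array(t)-o['position'])).round(2))
E
python3 -c "
from h import *
go([.6305,.1824,.060]); print(POC)"
```

```text
t 1.1 pos [0.4852 0.3364 0.2241] tool z [-0.01  -0.006 -1.   ] turn needed 0.0341 q7 1.0 F [1.2 0.4 0.1] grip 0.758
delta cm tool: [-16.71  13.08  16.35]
{1: array([0.65652843, 0.18401946, 0.028     ]), 2: array([0.6619, 0.1042, 0.028 ]), 3: array([0.66727157, 0.02438054, 0.028     ])}
```

Emit:
servo_tool(
  deltas=[
    [[-3.3,2.6,0],0.034,6.5],
    [[-3.3,2.6,0],0,6.5],
    [[-3.3,2.6,0],0,6.5],
    [[-3.3,2.6,1],0,6.5],
    [[-3.3,2.6,2],0,6.5],
    [[0,0,2],0,6.5],
    [[0,0,0],0,6.5],
  ],
)

```text
clock: 1.68
position: [0.6259, 0.1731, 0.174]
ee_rot: [0.688, 0.726, -0.007, 0.001]
ft_force: [-1.3, 1.9, -0.0]
grip_width: 0.76
```

```bash
python3 -c "
from h import *
go([.6305,.1824,.060])
im,d,c=grab('wrist');cv2.imwrite('pics/w1.png',im);go([.6305,.1824,.060])
W=cloud(d,c)
for n in('top','scene'):
  z=np.load(n+'.npz');
# holders walls: points in rack frame
z=np.load('top.npz');T=cloud(z['d'],z)
for nm,X in(('wrist',W),('top',T)):
  q=X.reshape(-1,3);q=q[np.isfinite(q).all(1)]
  r=np.c_[(q-P2)@RX,(q-P2)@RY,q[:,2]]
  for k in(1,2,3):
    yc=(2-k)*.08
    s=r[(abs(r[:,1]-yc)<.04)&(r[:,2]>.05)&(r[:,2]<.085)&(abs(r[:,0]+.01)<.05)]
    if len(s)>20: print(nm,k,len(s),'x',np.percentile(s[:,0],[1,99]).round(4),'y-yc',(np.percentile(s[:,1],[1,99])-yc).round(4),'z',np.percentile(s[:,2],[1,99]).round(4))
"
```

```text
t 1.68 pos [0.6259 0.1731 0.174 ] tool z [-0.009 -0.012 -1.   ] turn needed -0.0141 q7 1.32 F [-1.3  1.9 -0. ] grip 0.76
delta cm tool: [ 1.03  0.62 11.38]
t 1.73 pos [0.6267 0.1723 0.1761] tool z [-0.007 -0.012 -1.   ] turn needed -0.0152 q7 1.32 F [-0.1 -1.9  0.5] grip 0.767
delta cm tool: [ 1.12  0.51 11.59]
wrist 1 1139 x [-0.0518  0.0151] y-yc [-0.0241  0.0273] z [0.0527 0.0848]
wrist 2 1705 x [-0.0361  0.017 ] y-yc [-0.0202  0.026 ] z [0.0506 0.0758]
wrist 3 2117 x [-0.036   0.0173] y-yc [-0.0199  0.0266] z [0.0504 0.076 ]
top 1 168 x [-0.0524  0.015 ] y-yc [-0.0238  0.0254] z [0.0509 0.0839]
top 2 155 x [-0.0373  0.016 ] y-yc [-0.0216  0.0242] z [0.0505 0.0766]
top 3 155 x [-0.0372  0.0161] y-yc [-0.0214  0.024 ] z [0.0505 0.0753]
```

View pics/w1.png

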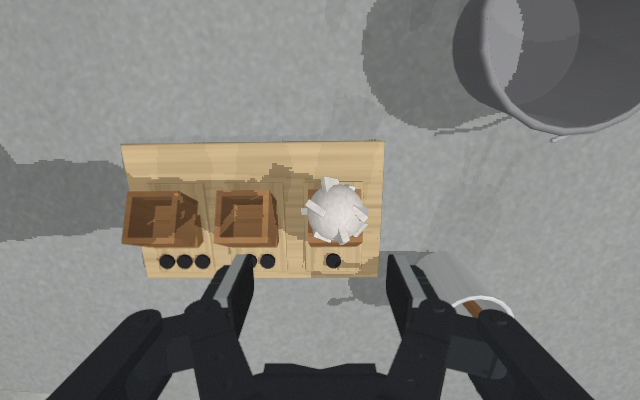

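The fingers sit about 1 cm short of the wad (wad at pixel (337,210)). The pocket walls fix the rack offset at about +2 mm in x and y, so I adjust for that and grasp.

Emit:
servo_tool(
  deltas=[
    [[1.1,0.6,1],-0.015,6.5],
    [[0.3,0.1,3],0,6.5],
    [[0,0,3],0,6.5],
    [[0,0,2],0,6.5],
    [[0,0,1],0,6.5],
    [[0,0,0],0,6.5],
  ],
)

```text
clock: 2.23
position: [0.6335, 0.1937, 0.081]
ee_rot: [0.68, 0.733, -0.002, 0.002]
ft_force: [-0.3, -0.0, -0.8]
grip_width: 0.762
```

```bash
sed -i 's/^P2=.*\.028\]);/P2=np.array([.6637,.1060,.028]);/' h.py; python3 -c "
from h import *
go([.6314,.184,.060])"
```

```text
t 2.23 pos [0.6335 0.1937 0.081 ] tool z [ 0.001 -0.006 -1.   ] turn needed 0.0073 q7 1.33 F [-0.3 -0.  -0.8] grip 0.762
delta cm tool: [-0.93 -0.28  2.11]
```

Emit:
servo_tool(
  deltas=[
    [[-0.9,-0.3,1.0],0,6.5],
    [[0,0,0.8],0,6.5],
    [[0,0,0.3],0,6.5],
    [[0,0,0],0,6.5],
  ],
)

```text
clock: 2.57
position: [0.6324, 0.1857, 0.0633]
ee_rot: [0.679, 0.734, 0.001, 0.003]
ft_force: [0.5, -0.1, -0.9]
grip_width: 0.759
```

```bash
python3 -c "
from h import *
go([.6314,.184,.060])"
```

```text
t 2.57 pos [0.6324 0.1857 0.0633] tool z [ 0.006 -0.003 -1.   ] turn needed 0.0095 q7 1.34 F [ 0.5 -0.1 -0.9] grip 0.759
delta cm tool: [-0.16 -0.12  0.33]
```

Close enough; I nudge it, close and lift.

Emit:
servo_tool(
  deltas=[
    [[-0.1,-0.1,0.3],0,6.5],
    [[0,0,0],0,3.5],
    [[0,0,0],0,3.5],
    [[0,0,0],0,3.5],
    [[0,0,0],0,3.5],
    [[0,0,0],0,3.5],
    [[0,0,-1],0,3.5],
    [[0,0,-2],0,3.5],
    [[0,0,-3],0,3.5],
    [[0,0,-3],0,3.5],
    [[0,0,0],0,3.5],
  ],
)

```text
clock: 3.48
position: [0.631, 0.1846, 0.1571]
ee_rot: [0.68, 0.734, 0.001, 0.003]
ft_force: [1.3, 0.5, 0.2]
grip_width: 0.521
```

```bash
python3 -c "
from h import *
go([.4835,.344,.16])
im,d,c=grab('wrist');cv2.imwrite('pics/w2.png',im)"
```

```text
t 3.48 pos [0.631  0.1846 0.1571] tool z [ 0.006 -0.003 -1.   ] turn needed 0.009 q7 1.33 F [1.3 0.5 0.2] grip 0.521
delta cm tool: [ 17.01 -13.49  -0.43]
```

View pics/w2.png

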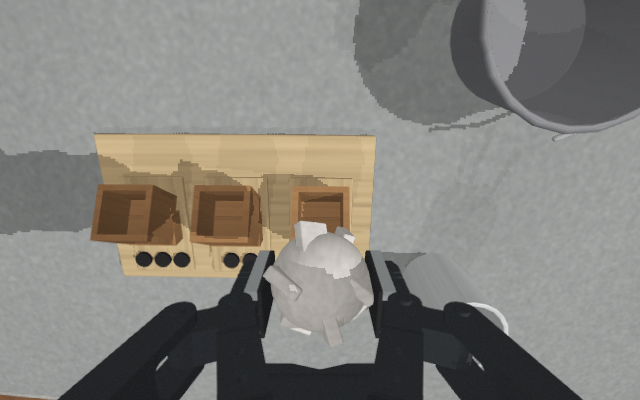

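The wad is held between the fingers at (318,275). Next stop is the bucket.

Emit:
servo_tool(
  deltas=[
    [[2.4,-1.9,0],0,3.5],
    [[2.8,-2.2,0],0,3.5],
    [[2.8,-2.2,0],0,3.5],
    [[2.8,-2.2,0],0,3.5],
    [[2.4,-1.9,0],0,3.5],
    [[1.4,-1.1,0],0,3.5],
    [[0.5,-0.4,1],0,3.5],
    [[0,0,2],0,3.5],
    [[0,0,0],0,3.5],
  ],
)

```text
clock: 4.28
position: [0.495, 0.3287, 0.1209]
ee_rot: [0.681, 0.732, -0.0, 0.004]
ft_force: [0.2, -0.5, -0.2]
grip_width: 0.522
```

```bash
python3 -c "
from h import *
go([.4835,.344,.11])"
```

```text
t 4.28 pos [0.495  0.3287 0.1209] tool z [ 0.006 -0.006 -1.   ] turn needed 0.0056 q7 0.99 F [ 0.2 -0.5 -0.2] grip 0.522
delta cm tool: [ 1.62 -1.04  1.07]
```

Emit:
servo_tool(
  deltas=[
    [[1.4,-0.9,0.5],0,3.5],
    [[0,0,0],0,3.5],
    [[0,0,0],0,6.8],
    [[0,0,0],0,6.8],
    [[0,0,0],0,6.8],
    [[0,0,-1],0,6.8],
    [[0,0,-3],0,6.8],
    [[0,0,-2],0,5.5],
    [[0,0,0],0,5.5],
  ],
)

```text
clock: 5.03
position: [0.4892, 0.3345, 0.1783]
ee_rot: [0.685, 0.729, -0.003, 0.006]
ft_force: [0.9, 1.0, 0.5]
grip_width: 0.642
```

```bash
python3 -c "
from h import *
go([.4368,-.3128,.165])
im,d,c=grab('wrist');W=cloud(d,c).reshape(-1,3)
s=W[(np.hypot(W[:,0]-.4835,W[:,1]-.344)<.05)&(W[:,2]>.01)&(W[:,2]<.2)];print(len(s),s.mean(0),s.max(0))
im,d,c=grab('top');W=cloud(d,c).reshape(-1,3)
s=W[(np.hypot(W[:,0]-.4835,W[:,1]-.344)<.06)&(W[:,2]>.01)&(W[:,2]<.3)];print(len(s),s.mean(0),s.max(0))
cv2.imwrite('pics/t2.png',im)"
```

```text
t 5.03 pos [0.4892 0.3345 0.1783] tool z [ 0.004 -0.012 -1.   ] turn needed -0.0048 q7 0.96 F [0.9 1.  0.5] grip 0.642
delta cm tool: [-64.25  -9.28   2.1 ]
3334 [0.48751322 0.3343149  0.0979101 ] [0.51547354 0.37573742 0.19999472]
586 [0.47849707 0.34009581 0.09500565] [0.54328171 0.40002553 0.29998082]
```

Emit:
servo_tool(
  deltas=[
    [[-2,-0.3,0],0,5.5],
    [[-3.5,-0.5,0],0,5.5],
    [[-4.1,-0.6,0],0,5.5],
    [[-4.1,-0.6,0],0,5.5],
    [[-4.1,-0.6,0],0,5.5],
    [[-4.1,-0.6,0],0,5.5],
    [[-4.1,-0.6,0],0,5.5],
    [[-4.1,-0.6,0],0,5.5],
    [[-4.1,-0.6,0],0,5.5],
    [[-4.1,-0.6,0],0,5.5],
    [[-4.1,-0.6,0],0,5.5],
    [[-4.1,-0.6,0],0,5.5],
  ],
)

```text
clock: 6.13
position: [0.4434, -0.1327, 0.1717]
ee_rot: [0.68, 0.733, -0.009, 0.001]
ft_force: [1.4, 0.6, 0.1]
grip_width: 0.642
```

```bash
python3 -c "
from h import *
go([.4368,-.3128,.165])
im,d,c=grab('top');W=cloud(d,c).reshape(-1,3)
s=W[(np.hypot(W[:,0]-.4835,W[:,1]-.344)<.06)&(W[:,2]>.012)&(W[:,2]<.1)];print(len(s),s.mean(0),s.max(0))"
```

```text
t 6.13 pos [ 0.4434 -0.1327  0.1717] tool z [-0.011 -0.013 -1.   ] turn needed 0.0091 q7 1.83 F [1.4 0.6 0.1] grip 0.642
delta cm tool: [-17.9   -2.02   0.92]
640 [0.48380811 0.36215588 0.03803839] [0.54310632 0.40346352 0.07409854]
```

Emit:
servo_tool(
  deltas=[
    [[-3.5,-0.3,0],0,5.5],
    [[-3.5,-0.3,0],0,5.5],
    [[-3.5,-0.3,0],0,5.5],
    [[-3,-0.2,0],0,5.5],
    [[-1.5,-0.1,0],0,5.5],
    [[-0.5,0,0],0,5.5],
    [[0,0,0],0,5.5],
    [[0,0,0],0,5.5],
  ],
)

```text
clock: 6.85
position: [0.4336, -0.3031, 0.1692]
ee_rot: [0.686, 0.728, -0.012, -0.002]
ft_force: [-0.4, 1.9, -0.1]
grip_width: 0.642
```

```bash
python3 -c "
from h import *
go([.4368,-.3128,.045])
im,d,c=grab('wrist');cv2.imwrite('pics/w3.png',im);W=cloud(d,c).reshape(-1,3)
s=W[(np.hypot(W[:,0]-.4368,W[:,1]+.3128)<.03)&(W[:,2]>.076)&(W[:,2]<.088)];print(len(s),s.mean(0),(s.min(0)+s.max(0))/2,np.ptp(s,axis=0))"
```

```text
t 6.85 pos [ 0.4336 -0.3031  0.1692] tool z [-0.019 -0.016 -1.   ] turn needed -0.008 q7 2.23 F [-0.4  1.9 -0.1] grip 0.642
delta cm tool: [-0.81  0.51 12.43]
1160 [ 0.4358152  -0.31181217  0.08315008] [ 0.43672316 -0.31209227  0.08063411] [0.02938495 0.02948108 0.00907049]
```

View pics/w3.png

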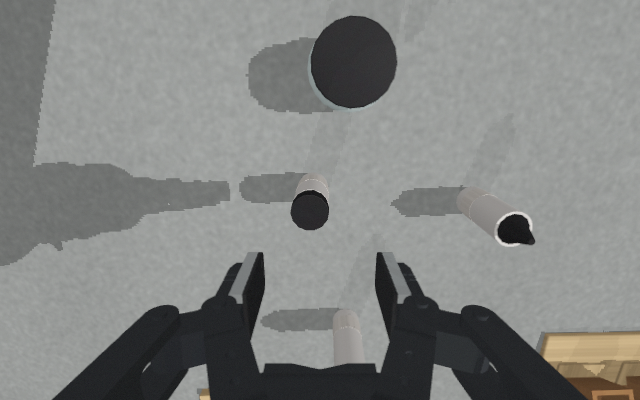

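The short bottle is centred between the jaws, at pixel (310,210), with the jar clear behind it at (353,60). I descend.

Emit:
servo_tool(
  deltas=[
    [[-0.8,0.5,1],-0.008,5.5],
    [[0,0,2.5],0,5.5],
    [[0,0,3],0,5.5],
    [[0,0,2.2],0,5.5],
    [[0,0,1.0],0,5.5],
    [[0,0,0],0,5.5],
    [[0,0,0],0,5.5],
  ],
)

```text
clock: 7.48
position: [0.4423, -0.3013, 0.0697]
ee_rot: [0.677, 0.735, -0.009, -0.002]
ft_force: [0.6, -0.4, 1.1]
grip_width: 0.646
```

```bash
python3 -c "
from h import *
go([.4362,-.3123,.045])"
```

```text
t 7.48 pos [ 0.4423 -0.3013  0.0697] tool z [-0.015 -0.011 -1.   ] turn needed 0.015 q7 2.32 F [ 0.6 -0.4  1.1] grip 0.646
delta cm tool: [-1.02 -0.66  2.49]
```

Emit:
servo_tool(
  deltas=[
    [[-0.9,-0.5,0],0.01,5.5],
    [[0,0,1],0,5.5],
    [[0,0,1],0,5.5],
    [[0,0,0],0,5.5],
    [[0,0,0],0,5.5],
  ],
)

```text
clock: 7.9
position: [0.4401, -0.3122, 0.0522]
ee_rot: [0.681, 0.732, -0.008, 0.001]
ft_force: [0.1, -0.2, 0.3]
grip_width: 0.643
```

```bash
python3 -c "
from h import *
go([.4362,-.3123,.045])"
```

```text
t 7.9 pos [ 0.4401 -0.3122  0.0522] tool z [-0.009 -0.013 -1.   ] turn needed 0.005 q7 2.35 F [ 0.1 -0.2  0.3] grip 0.643
delta cm tool: [ 0.03 -0.38  0.73]
```

Emit:
servo_tool(
  deltas=[
    [[0,-0.4,0.5],0,5.5],
    [[0,0,0.2],0,5.5],
    [[0,0,0],0,5.5],
    [[0,0,0],0,2],
    [[0,0,0],0,2],
    [[0,0,0],0,2],
    [[0,0,0],0,2],
    [[0,0,0],0,2],
    [[0,0,0],0,2],
    [[0,0,0],0,2],
  ],
  force=25,
)

```text
clock: 8.73
position: [0.436, -0.3127, 0.0452]
ee_rot: [0.681, 0.732, -0.007, 0.002]
ft_force: [-0.2, -0.5, -1.0]
grip_width: 0.346
```

```bash
python3 -c "
from h import *
go(POC[1]+.045*RX+[0,0,.17])
print(telemetry.get_obs()['position'])"
```

```text
t 8.73 pos [ 0.436  -0.3127  0.0452] tool z [-0.008 -0.013 -1.   ] turn needed 0.0051 q7 2.36 F [-0.2 -0.5 -1. ] grip 0.346
delta cm tool: [ 47.9   30.14 -16.14]
[ 0.43599093 -0.31268745  0.0452249 ]
```

Emit:
servo_tool(
  deltas=[
    [[0,0,-1],0,2],
    [[0,0,-2.5],0,2],
    [[0,0,-3.5],0,2],
    [[1,0.6,-3.5],0,2],
    [[2,1.2,-3],0,2],
    [[3,1.9,-1],0,2],
    [[3.4,2.1,0],0,2],
    [[3.4,2.1,0],0,2],
    [[3.4,2.1,0],0,2],
    [[3.4,2.1,0],0,2],
    [[3.4,2.1,0],0,2],
    [[3.4,2.1,0],0,2],
  ],
)

```text
clock: 9.73
position: [0.5835, -0.038, 0.2035]
ee_rot: [0.69, 0.724, -0.006, 0.005]
ft_force: [1.1, -0.9, -0.7]
grip_width: 0.345
```

```bash
cat >> h.py <<'E'
def tgt(k,xp,z,yp=0): t=POC[k]+xp*RX+yp*RY; t[2]=z; return t
E
python3 -c "
from h import *
go(tgt(1,.035,.19))"
```

```text
t 9.73 pos [ 0.5835 -0.038   0.2035] tool z [-0.    -0.015 -1.   ] turn needed -0.0198 q7 1.68 F [ 1.1 -0.9 -0.7] grip 0.345
delta cm tool: [22.09 12.03  1.  ]
```

Emit:
servo_tool(
  deltas=[
    [[3.4,1.9,0],-0.02,2],
    [[3.4,1.9,0],0,2],
    [[3.4,1.9,0],0,2],
    [[3.4,1.9,0],0,2],
    [[2.8,1.5,0],0,2],
    [[1.6,0.8,0],0,2],
    [[0.5,0.3,0],0,2],
    [[0,0,0],0,2],
    [[0,0,0],0,2],
  ],
)

```text
clock: 10.48
position: [0.6768, 0.1736, 0.2056]
ee_rot: [0.679, 0.734, -0.004, 0.006]
ft_force: [0.8, -0.0, -0.8]
grip_width: 0.348
```

```bash
python3 -c "
from h import *
go(tgt(1,.035,.19))"
```

```text
t 10.48 pos [0.6768 0.1736 0.2056] tool z [ 0.003 -0.014 -1.   ] turn needed 0.0115 q7 1.43 F [ 0.8 -0.  -0.8] grip 0.348
delta cm tool: [1.35 1.75 1.55]
```

Emit:
servo_tool(
  deltas=[
    [[1.2,1.5,0],0.01,2],
    [[0.1,0.2,1],0,2],
    [[0,0,2],0,2],
    [[0,0,2.5],0,2],
    [[0,0,2],0,2],
    [[0,0,1],0,2],
    [[0,0,0],0,2],
    [[0,0,0],0,2],
  ],
)

```text
clock: 11.15
position: [0.6935, 0.1682, 0.1221]
ee_rot: [0.689, 0.725, -0.005, 0.01]
ft_force: [-0.0, 0.7, -0.0]
grip_width: 0.344
```

```bash
python3 -c "
from h import *
go(tgt(1,.032,.099))"
```

```text
t 11.15 pos [0.6935 0.1682 0.1221] tool z [ 0.007 -0.02  -1.   ] turn needed -0.0162 q7 1.42 F [-0.   0.7 -0. ] grip 0.344
delta cm tool: [ 2.04 -0.24  2.26]
```

Emit:
servo_tool(
  deltas=[
    [[1.0,-0.1,0.5],-0.008,2],
    [[0.7,-0.1,0.8],-0.008,2],
    [[0.2,0,0.8],0,2],
    [[0,0,0],0,2],
    [[0,0,0],0,2],
  ],
)

```text
clock: 11.57
position: [0.6919, 0.1884, 0.1031]
ee_rot: [0.683, 0.731, -0.003, 0.011]
ft_force: [-0.2, -0.5, 0.4]
grip_width: 0.343
```

```bash
python3 -c "
from h import *
go(tgt(1,.032,.099))"
```

```text
t 11.57 pos [0.6919 0.1884 0.1031] tool z [ 0.012 -0.019 -1.   ] turn needed 0.0009 q7 1.41 F [-0.2 -0.5  0.4] grip 0.343
delta cm tool: [-0.02 -0.17  0.41]
```

Emit:
servo_tool(
  deltas=[
    [[0,-0.2,0.4],0,2],
    [[0,-1,0],0,2],
    [[0,-1,0],0,2],
    [[0,-0.8,0],0,2],
    [[0,-0.6,0],0,2],
    [[0,0,0],0,2],
    [[0,0,0],0,2],
  ],
)

```text
clock: 12.15
position: [0.6573, 0.1863, 0.1005]
ee_rot: [0.682, 0.731, 0.001, 0.013]
ft_force: [1.2, 0.1, 0.1]
grip_width: 0.34
```

```bash
python3 -c "
from h import *
go(tgt(1,-.0086,.097))"
```

```text
t 12.15 pos [0.6573 0.1863 0.1005] tool z [ 0.021 -0.017 -1.   ] turn needed 0.0012 q7 1.4 F [1.2 0.1 0.1] grip 0.34
delta cm tool: [-0.04 -0.77  0.33]
```

Emit:
servo_tool(
  deltas=[
    [[0,-0.5,0.2],0,2],
    [[0,-0.4,0.1],0,2],
    [[0,-0.2,0],0,2],
    [[0,0,0],0,2],
  ],
)

```text
clock: 12.48
position: [0.6471, 0.1852, 0.0977]
ee_rot: [0.683, 0.731, 0.002, 0.014]
ft_force: [2.5, 1.4, 1.6]
grip_width: 0.346
```

```bash
python3 -c "
from h import *
go(tgt(1,-.0086,.097))
im,d,c=grab('scene');cv2.imwrite('pics/s2.png',cv2.resize(im[190:330,250:450],None,fx=4,fy=4,interpolation=cv2.INTER_CUBIC))"
```

```text
t 12.48 pos [0.6471 0.1852 0.0977] tool z [ 0.024 -0.016 -1.   ] turn needed 0.0005 q7 1.39 F [2.5 1.4 1.6] grip 0.346
delta cm tool: [-0.02  0.26  0.08]
```

View pics/s2.png

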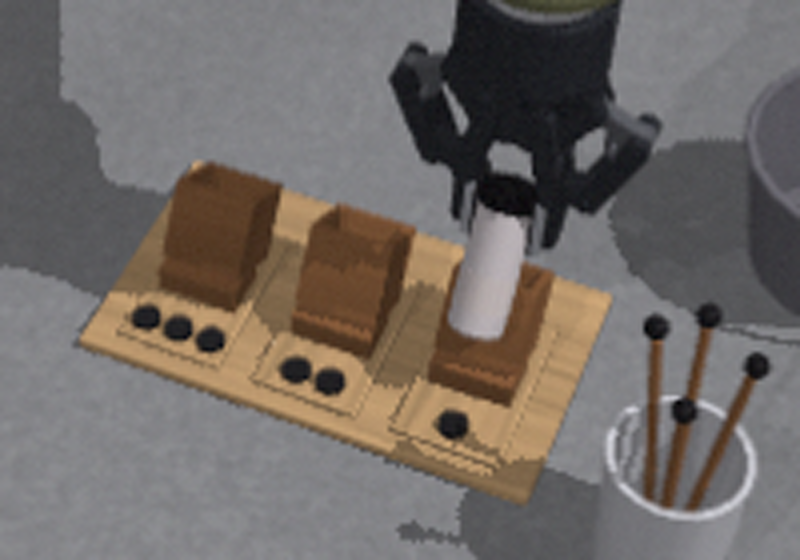

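The bottle is leaning flush against the back wall of the one-stud pocket. I measure its tilt from the saved depth.

```bash
cat >> h.py <<'E'
def axis(k=1,xlo=-.06,name='scene',zlo=.03,zhi=.17,ctr=None,rad=.05):
    "fit a 15 mm radius cylinder to white points near holder k (or ctr); returns tilt and base-line in the rack frame of pocket k"
    from scipy.optimize import least_squares
    z=np.load(name+'.npz'); W=cloud(z['d'],z); hsv=cv2.cvtColor(z['im'],cv2.COLOR_BGR2HSV)
    q=np.c_[((W-POC[k])@RX).ravel(),((W-POC[k])@RY).ravel(),W[...,2].ravel()-.028]
    m=(hsv[...,1].ravel()<45)&(hsv[...,2].ravel()>125)&np.isfinite(q).all(1)&(abs(q[:,1])<.03)&(q[:,0]>xlo)&(q[:,0]<.06)&(q[:,2]>zlo-.028)&(q[:,2]<zhi-.028)
    p=q[m]
    def f(v):
        a=np.array([v[2],v[3],1]);a/=np.linalg.norm(a); r=p-np.array([v[0],v[1],.05]); return np.linalg.norm(r-np.outer(r@a,a),axis=1)-.015
    s=least_squares(f,[p[:,0].mean()-.01,p[:,1].mean(),-.5,0],loss='soft_l1',f_scale=.002); v=s.x
    a=np.array([v[2],v[3],1]);a/=np.linalg.norm(a); A=np.array([-.5,0,.866]); N=np.array([.866,0,.5])
    c=np.array([v[0],v[1],.05]); t=(p-c)@a+c@A
    print('n',m.sum(),'lean deg',np.degrees(np.arctan(-v[2])).round(1),'side deg',np.degrees(np.arctan(v[3])).round(1),'perp at z50 mm',(1e3*c@N).round(1),'y mm',(1e3*c[1]).round(1),'axial range mm',(1e3*np.percentile(t,[1,99])).round(1),'rms',(1e3*np.sqrt((s.fun**2).mean())).round(2))
E
python3 -c "
from h import *
axis(1)"
```

```text
n 387 lean deg 30.3 side deg 0.5 perp at z50 mm 39.8 y mm -0.1 axial range mm [18.3 83.5] rms 1.57
```

Emit:
servo_tool(
  deltas=[
    [[0,-0.4,-0.8],0,2],
    [[0,-0.5,-0.9],0,2],
    [[0,-0.5,-0.9],0,2],
    [[0,-0.4,-0.5],0,2],
    [[0,0,0],0,2],
    [[0,0,0],0,2],
  ],
  force=35,
)

```text
clock: 13.03
position: [0.6252, 0.1841, 0.1305]
ee_rot: [0.683, 0.731, 0.0, 0.013]
ft_force: [-0.1, 0.7, 0.5]
grip_width: 0.346
```

```bash
python3 -c "
from h import *
go(tgt(1,-.029,.128));go(tgt(1,-.061,.109))"
```

```text
t 13.03 pos [0.6252 0.1841 0.1305] tool z [ 0.02  -0.017 -1.   ] turn needed 0.0005 q7 1.37 F [-0.1  0.7  0.5] grip 0.346
delta cm tool: [-0.05  0.41  0.26]
t 13.03 pos [0.6252 0.1841 0.1305] tool z [ 0.02  -0.017 -1.   ] turn needed 0.0005 q7 1.37 F [-0.1  0.7  0.5] grip 0.346
delta cm tool: [-0.01 -2.82  2.1 ]
```

Emit:
servo_tool(
  deltas=[
    [[0,-0.8,0.4],0,2],
    [[0,-1,0.6],0,2],
    [[0,-0.6,0.5],0,2],
    [[0,-0.3,0.2],0,2],
    [[0,0,0],0,2],
    [[0,0,0],0,2],
  ],
)

```text
clock: 13.53
position: [0.5964, 0.1819, 0.1113]
ee_rot: [0.682, 0.731, -0.001, 0.012]
ft_force: [-0.6, 0.5, -1.2]
grip_width: 0.344
```

```bash
python3 -c "
from h import *
go(tgt(1,-.061,.109))
grab('scene');axis(1,-.12,zlo=.05);grab('scene');axis(1,-.12,zlo=.05)"
```

```text
t 13.53 pos [0.5964 0.1819 0.1113] tool z [ 0.017 -0.018 -1.   ] turn needed 0.001 q7 1.35 F [-0.6  0.5 -1.2] grip 0.344
delta cm tool: [-0.02  0.1   0.23]
n 367 lean deg 27.9 side deg -3.7 perp at z50 mm 25.9 y mm 11.1 axial range mm [ 55.9 120. ] rms 3.92
n 369 lean deg 28.0 side deg -1.9 perp at z50 mm 26.3 y mm 9.4 axial range mm [ 55.6 120.2] rms 4.29
```

Emit:
servo_tool(
  deltas=[
    [[0,0.5,0.9],0,2],
    [[0,0.5,0.9],0,2],
    [[0,0.4,0.7],0,2],
    [[0,0.3,0.5],0,2],
    [[0,0,0],0,2],
    [[0,0,0],0,2],
  ],
)

```text
clock: 14.13
position: [0.6172, 0.1822, 0.0776]
ee_rot: [0.683, 0.731, -0.001, 0.013]
ft_force: [-0.9, -0.7, -0.3]
grip_width: 0.337
```

```bash
python3 -c "
from h import *
go(tgt(1,-.035,.064))
im,d,c=grab('scene');axis(1,-.12,zlo=.06)
cv2.imwrite('pics/s3.png',cv2.resize(im[190:330,250:450],None,fx=4,fy=4,interpolation=cv2.INTER_CUBIC))"
```

```text
t 14.13 pos [0.6172 0.1822 0.0776] tool z [ 0.017 -0.019 -1.   ] turn needed 0.0004 q7 1.38 F [-0.9 -0.7 -0.3] grip 0.337
delta cm tool: [0.11 0.6  1.37]
n 238 lean deg 30.5 side deg 0.9 perp at z50 mm 3.4 y mm -0.8 axial range mm [38.2 80.7] rms 1.64
```

View pics/s3.png

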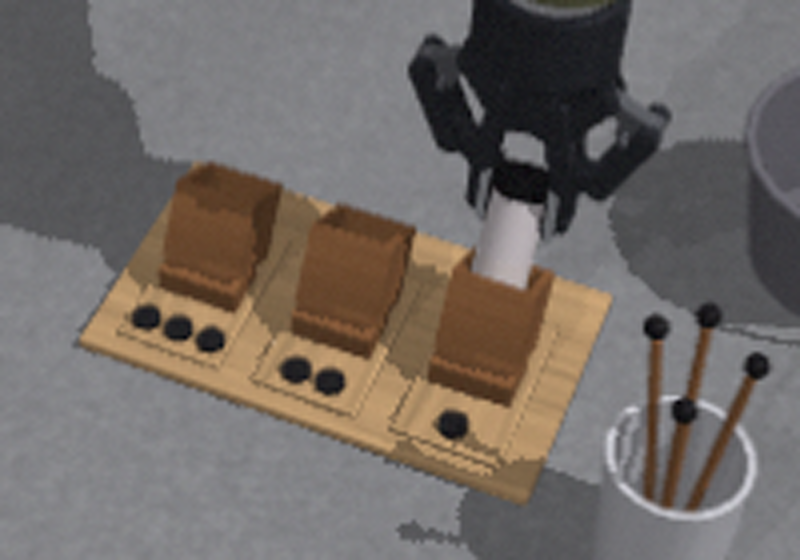

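The bottle is well inside the pocket (lean 30.5°). I continue to the floor.

Emit:
servo_tool(
  deltas=[
    [[0.1,0.3,0.6],0,2],
    [[0,0.25,0.5],0,2],
    [[0,0.2,0.35],0,2],
    [[0,0,0],0,2],
    [[0,0,0],0,2],
  ],
)

```text
clock: 14.6
position: [0.6258, 0.1841, 0.0651]
ee_rot: [0.683, 0.731, -0.0, 0.012]
ft_force: [-2.4, -0.4, 1.6]
grip_width: 0.346
```

```bash
python3 -c "
from h import *
go(tgt(1,-.035,.064))
im,d,c=grab('scene');axis(1,-.12,zlo=.06)"
```

```text
t 14.6 pos [0.6258 0.1841 0.0651] tool z [ 0.018 -0.017 -1.   ] turn needed 0.0005 q7 1.38 F [-2.4 -0.4  1.6] grip 0.346
delta cm tool: [-0.04 -0.25  0.11]
n 148 lean deg 27.7 side deg -3.2 perp at z50 mm 4.8 y mm 0.4 axial range mm [36.7 66.9] rms 1.76
```

Emit:
servo_tool(
  deltas=[
    [[0,0,0.3],0,2],
    [[0,0.1,0.3],0,2],
    [[0,0,0.2],0,2],
    [[0,0,0],0,2],
  ],
)

```text
clock: 14.98
position: [0.6274, 0.1842, 0.0649]
ee_rot: [0.683, 0.73, 0.001, 0.012]
ft_force: [-1.8, -0.6, -3.1]
grip_width: 0.345
```

```bash
python3 -c "
from h import *
go(tgt(1,-.035,.064))
im,d,c=grab('scene');axis(1,-.12,zlo=.06)"
```

```text
t 14.98 pos [0.6274 0.1842 0.0649] tool z [ 0.018 -0.014 -1.   ] turn needed -0.0002 q7 1.39 F [-1.8 -0.6 -3.1] grip 0.345
delta cm tool: [-0.05 -0.4   0.08]
n 142 lean deg 28.9 side deg -0.3 perp at z50 mm 5.5 y mm 0.3 axial range mm [37. 66.] rms 1.63
```

Emit:
servo_tool(
  deltas=[
    [[0,0,0],0,5],
    [[0,0,0],0,5],
    [[0,0,0],0,5],
    [[0,0,0],0,5.5],
    [[0,0,-1.5],0,5.5],
    [[0,-0.5,-3],0,5.5],
    [[0,-1,-3],0,5.5],
    [[0,-1,-2],0,5.5],
    [[0,0,0],0,5.5],
  ],
)

```text
clock: 15.78
position: [0.5999, 0.1836, 0.1587]
ee_rot: [0.683, 0.73, -0.001, 0.012]
ft_force: [-0.1, -0.2, 0.1]
grip_width: 0.64
```

```bash
python3 -c "
from h import *
go([.4402,-.1512,.17])
im,d,c=grab('scene');axis(1,-.12,zlo=.06)"
```

```text
t 15.78 pos [0.5999 0.1836 0.1587] tool z [ 0.016 -0.017 -1.   ] turn needed -0.0002 q7 1.34 F [-0.1 -0.2  0.1] grip 0.64
delta cm tool: [-32.35 -18.16  -0.83]
n 205 lean deg 36.7 side deg -1.0 perp at z50 mm -3.9 y mm -0.6 axial range mm [35.  67.8] rms 1.51
```

Emit:
servo_tool(
  deltas=[
    [[-1.6,-0.9,0],0,5.5],
    [[-3,-1.7,0],0,5.5],
    [[-3.5,-2,0],0,5.5],
    [[-3.5,-2,0],0,5.5],
    [[-3.5,-2,0],0,5.5],
    [[-3.5,-2,0],0,5.5],
    [[-3.5,-2,0],0,5.5],
    [[-3.5,-2,0],0,5.5],
    [[-3,-1.7,0],0,5.5],
    [[-1.5,-0.8,0],0,5.5],
    [[0,0,0],0,5.5],
    [[0,0,0],0,5.5],
  ],
)

```text
clock: 16.83
position: [0.4416, -0.139, 0.1476]
ee_rot: [0.682, 0.732, -0.004, 0.009]
ft_force: [0.4, 0.3, 0.8]
grip_width: 0.644
```

```bash
python3 -c "
from h import *
go([.4402,-.1512,.045])
im,d,c=grab('wrist');W=cloud(d,c).reshape(-1,3)
s=W[(np.hypot(W[:,0]-.4402,W[:,1]+.1512)<.03)&(W[:,2]>.072)&(W[:,2]<.088)];print(len(s),s.mean(0),(s.min(0)+s.max(0))/2,np.ptp(s,axis=0))"
```

```text
t 16.83 pos [ 0.4416 -0.139   0.1476] tool z [ 0.007 -0.018 -1.   ] turn needed 0.0033 q7 1.84 F [0.4 0.3 0.8] grip 0.644
delta cm tool: [-1.02 -0.28 10.28]
981 [ 0.43712437 -0.1502546   0.08214558] [ 0.44112119 -0.15055957  0.08002672] [0.03021132 0.02927684 0.01593861]
```

Emit:
servo_tool(
  deltas=[
    [[-0.9,-0.1,0.5],0,5.5],
    [[-0.2,0,1.2],0,5.5],
    [[0,0,1.2],0,5.5],
    [[0,0,0.7],0,5.5],
    [[0,0,0],0,5.5],
    [[0,0,0],0,5.5],
  ],
)

```text
clock: 17.38
position: [0.4454, -0.1443, 0.1086]
ee_rot: [0.678, 0.735, -0.005, 0.008]
ft_force: [0.2, -0.6, 0.3]
grip_width: 0.647
```

```bash
python3 -c "
from h import *
go([.4407,-.1508,.045])"
```

```text
t 17.38 pos [ 0.4454 -0.1443  0.1086] tool z [ 0.005 -0.019 -1.   ] turn needed 0.0146 q7 1.9 F [ 0.2 -0.6  0.3] grip 0.647
delta cm tool: [-0.49 -0.55  6.37]
```

Emit:
servo_tool(
  deltas=[
    [[-0.5,-0.5,0.5],0.012,5.5],
    [[0,0,1.5],0,5.5],
    [[0,0,1.8],0,5.5],
    [[0,0,1.5],0,5.5],
    [[0,0,0.4],0,5.5],
    [[0,0,0],0,5.5],
    [[0,0,0],0,5.5],
  ],
)

```text
clock: 17.97
position: [0.4428, -0.151, 0.0518]
ee_rot: [0.682, 0.731, -0.004, 0.01]
ft_force: [0.1, -0.3, 0.3]
grip_width: 0.645
```

```bash
python3 -c "
from h import *
go([.4407,-.1508,.045])"
```

```text
t 17.97 pos [ 0.4428 -0.151   0.0518] tool z [ 0.009 -0.02  -1.   ] turn needed 0.0019 q7 1.96 F [ 0.1 -0.3  0.3] grip 0.645
delta cm tool: [ 0.05 -0.22  0.68]
```

Emit:
servo_tool(
  deltas=[
    [[0,-0.2,0.5],0,5.5],
    [[0,0,0.1],0,5.5],
    [[0,0,0],0,2],
    [[0,0,0],0,2],
    [[0,0,0],0,2],
    [[0,0,0],0,2],
    [[0,0,0],0,2],
    [[0,0,0],0,2],
  ],
  force=25,
)

```text
clock: 18.63
position: [0.4425, -0.1514, 0.0483]
ee_rot: [0.682, 0.731, -0.002, 0.012]
ft_force: [0.9, 0.1, -2.0]
grip_width: 0.345
```

Emit:
servo_tool(
  deltas=[
    [[0,0,-1],0,2],
    [[0,0,-2.5],0,2],
    [[0,0,-3.5],0,2],
    [[0.8,0.8,-3.5],0,2],
    [[1.6,1.6,-3],0,2],
    [[2.6,2.5,-1],0,2],
    [[2.6,2.6,0],0,2],
    [[2.6,2.6,0],0,2],
    [[2.6,2.6,0],0,2],
    [[2.6,2.6,0],0,2],
    [[2.6,2.6,0],0,2],
    [[1.6,1.6,0],0,2],
  ],
)

```text
clock: 19.63
position: [0.6261, 0.0619, 0.209]
ee_rot: [0.688, 0.726, 0.0, 0.013]
ft_force: [-0.2, 0.5, -0.3]
grip_width: 0.346
```

```bash
python3 -c "
from h import *
go(tgt(2,.035,.16))"
```

```text
t 19.63 pos [0.6261 0.0619 0.209 ] tool z [ 0.019 -0.018 -1.   ] turn needed -0.0138 q7 1.55 F [-0.2  0.5 -0.3] grip 0.346
delta cm tool: [4.34 7.4  4.95]
```

Emit:
servo_tool(
  deltas=[
    [[1.5,2,0],-0.013,2],
    [[1.3,2.2,0],0,2],
    [[0.8,1.8,0],0,2],
    [[0.2,0.6,0],0,2],
    [[0,0,0],0,2],
    [[0,0,0],0,2],
  ],
)

```text
clock: 20.13
position: [0.6926, 0.1132, 0.211]
ee_rot: [0.68, 0.733, -0.001, 0.013]
ft_force: [-0.3, -0.5, 0.1]
grip_width: 0.34
```

```bash
python3 -c "
from h import *
go(tgt(2,.035,.102))"
```

```text
t 20.13 pos [0.6926 0.1132 0.211 ] tool z [ 0.018 -0.019 -1.   ] turn needed 0.0074 q7 1.53 F [-0.3 -0.5  0.1] grip 0.34
delta cm tool: [-0.3   0.39 10.92]
```

Emit:
servo_tool(
  deltas=[
    [[-0.3,0.5,0.8],0,2],
    [[0,0.3,1.8],0,2],
    [[0,0,2.2],0,2],
    [[0,0,2.2],0,2],
    [[0,0,1.6],0,2],
    [[0,0,0.7],0,2],
    [[0,0,0],0,2],
    [[0,0,0],0,2],
  ],
)

```text
clock: 20.8
position: [0.7005, 0.0989, 0.1174]
ee_rot: [0.684, 0.73, -0.001, 0.015]
ft_force: [0.1, 0.7, 0.2]
grip_width: 0.345
```

```bash
python3 -c "
from h import *
go(tgt(2,.034,.102))"
```

```text
t 20.8 pos [0.7005 0.0989 0.1174] tool z [ 0.02  -0.021 -1.   ] turn needed -0.0023 q7 1.55 F [0.1 0.7 0.2] grip 0.345
delta cm tool: [ 0.99 -0.26  1.52]
```

Emit:
servo_tool(
  deltas=[
    [[0.9,-0.1,0.5],0,2],
    [[0.2,-0.1,0.7],0,2],
    [[0,0,0.3],0,2],
    [[0,0,0],0,2],
    [[0,0,0],0,2],
  ],
)

```text
clock: 21.22
position: [0.6993, 0.1108, 0.1047]
ee_rot: [0.684, 0.73, 0.002, 0.016]
ft_force: [0.2, -0.2, -1.3]
grip_width: 0.344
```

```bash
python3 -c "
from h import *
go(tgt(2,.034,.102))"
```

```text
t 21.22 pos [0.6993 0.1108 0.1047] tool z [ 0.025 -0.019 -0.999] turn needed -0.0024 q7 1.54 F [ 0.2 -0.2 -1.3] grip 0.344
delta cm tool: [-0.24 -0.19  0.27]
```

Emit:
servo_tool(
  deltas=[
    [[-0.2,-0.8,0.2],0,2],
    [[0,-1,0],0,2],
    [[0,-1,0],0,2],
    [[0,-1,0],0,2],
    [[0,-0.7,0],0,2],
    [[0,-0.3,0],0,2],
    [[0,0,0],0,2],
    [[0,0,0],0,2],
  ],
)

```text
clock: 21.88
position: [0.6566, 0.1061, 0.1069]
ee_rot: [0.683, 0.73, 0.008, 0.021]
ft_force: [0.3, -0.2, -0.5]
grip_width: 0.345
```

```bash
python3 -c "
from h import *
go(tgt(2,-.0127,.0995))
grab('scene');axis(2)"
```

```text
t 21.88 pos [0.6566 0.1061 0.1069] tool z [ 0.042 -0.017 -0.999] turn needed -0.002 q7 1.52 F [ 0.3 -0.2 -0.5] grip 0.345
delta cm tool: [-0.05 -0.59  0.72]
n 403 lean deg 25.4 side deg 1.4 perp at z50 mm 40.5 y mm -0.2 axial range mm [15.2 98. ] rms 1.52
```

Emit:
servo_tool(
  deltas=[
    [[0,-0.4,0.3],0,2],
    [[0,-0.4,0.3],0,2],
    [[0,-0.3,0.1],0,2],
    [[0,0,0],0,2],
    [[0,0,0],0,2],
  ],
)

```text
clock: 22.35
position: [0.6482, 0.1054, 0.1005]
ee_rot: [0.683, 0.73, 0.01, 0.023]
ft_force: [3.3, -1.4, 2.5]
grip_width: 0.345
```

```bash
python3 -c "
from h import *
go(tgt(2,-.0127,.0995))
grab('scene');axis(2)"
```

```text
t 22.35 pos [0.6482 0.1054 0.1005] tool z [ 0.048 -0.016 -0.999] turn needed -0.0022 q7 1.52 F [ 3.3 -1.4  2.5] grip 0.345
delta cm tool: [-0.04  0.28  0.11]
n 460 lean deg 34.5 side deg 0.8 perp at z50 mm 39.8 y mm -0.3 axial range mm [18.3 96.6] rms 1.5
```

Emit:
servo_tool(
  deltas=[
    [[0,-0.2,-0.8],0,2],
    [[0,-0.4,-0.9],0,2],
    [[0,-0.4,-0.9],0,2],
    [[0,-0.3,-0.5],0,2],
    [[0,0,0],0,2],
    [[0,0,0],0,2],
  ],
  force=35,
)

```text
clock: 22.9
position: [0.6286, 0.1045, 0.1311]
ee_rot: [0.683, 0.73, 0.007, 0.02]
ft_force: [0.5, -0.2, -1.7]
grip_width: 0.342
```

```bash
python3 -c "
from h import *
go(tgt(2,-.0335,.1317));grab('scene');axis(2,-.1,zlo=.06);go(tgt(2,-.0676,.112))"
```

```text
t 22.9 pos [0.6286 0.1045 0.1311] tool z [ 0.039 -0.018 -0.999] turn needed -0.0021 q7 1.5 F [ 0.5 -0.2 -1.7] grip 0.342
delta cm tool: [-0.09  0.16 -0.05]
n 460 lean deg 33.5 side deg 1.0 perp at z50 mm 39.3 y mm -0.3 axial range mm [ 57.5 133.5] rms 1.64
t 22.95 pos [0.6288 0.1046 0.1311] tool z [ 0.039 -0.018 -0.999] turn needed -0.0022 q7 1.5 F [ 0.3 -0.2 -1.3] grip 0.339
delta cm tool: [-0.06 -3.33  1.79]
```

Emit:
servo_tool(
  deltas=[
    [[0,-0.8,0.4],0,2],
    [[0,-1,0.5],0,2],
    [[0,-0.9,0.5],0,2],
    [[0,-0.5,0.3],0,2],
    [[0,0,0],0,2],
    [[0,0,0],0,2],
  ],
)

```text
clock: 23.45
position: [0.5958, 0.1019, 0.1107]
ee_rot: [0.683, 0.73, 0.006, 0.02]
ft_force: [0.2, 0.6, -0.8]
grip_width: 0.343
```

```bash
python3 -c "
from h import *
go(tgt(2,-.0676,.112));grab('scene');axis(2,-.12,zlo=.06);go(tgt(2,-.0395,.0665))"
```

```text
t 23.45 pos [0.5958 0.1019 0.1107] tool z [ 0.037 -0.019 -0.999] turn needed -0.002 q7 1.48 F [ 0.2  0.6 -0.8] grip 0.343
delta cm tool: [-0.05  0.05 -0.13]
n 420 lean deg 29.4 side deg -7.9 perp at z50 mm 21.8 y mm 13.8 axial range mm [ 57.5 133.4] rms 4.32
t 23.5 pos [0.5959 0.1019 0.1107] tool z [ 0.037 -0.019 -0.999] turn needed -0.0021 q7 1.48 F [ 1.2 -0.2 -0.3] grip 0.34
delta cm tool: [0.05 2.69 4.52]
```

Emit:
servo_tool(
  deltas=[
    [[0,0.5,0.8],0,2],
    [[0,0.5,0.9],0,2],
    [[0,0.5,0.8],0,2],
    [[0,0.4,0.6],0,2],
    [[0,0,0],0,2],
    [[0,0,0],0,2],
  ],
)

```text
clock: 24.0
position: [0.62, 0.1026, 0.0766]
ee_rot: [0.683, 0.73, 0.006, 0.02]
ft_force: [0.4, 0.2, -0.1]
grip_width: 0.339
```

```bash
python3 -c "
from h import *
go(tgt(2,-.037,.0665))
im,d,c=grab('scene');axis(2,-.12,zlo=.065)"
```

```text
t 24.0 pos [0.62   0.1026 0.0766] tool z [ 0.038 -0.019 -0.999] turn needed -0.0022 q7 1.51 F [ 0.4  0.2 -0.1] grip 0.339
delta cm tool: [0.07 0.64 1.03]
n 287 lean deg 33.5 side deg 0.7 perp at z50 mm 0.6 y mm -0.6 axial range mm [37.5 90.3] rms 1.76
```

Emit:
servo_tool(
  deltas=[
    [[0,0.3,0.5],0,2],
    [[0,0.25,0.4],0,2],
    [[0,0.1,0.3],0,2],
    [[0,0,0.2],0,2],
    [[0,0,0],0,2],
  ],
)

```text
clock: 24.47
position: [0.6278, 0.103, 0.0664]
ee_rot: [0.684, 0.73, 0.007, 0.02]
ft_force: [-0.8, 0.0, 0.1]
grip_width: 0.341
```

```bash
python3 -c "
from h import *
go(tgt(2,-.037,.0665))
im,d,c=grab('scene');axis(2,-.12,zlo=.065)"
```

```text
t 24.47 pos [0.6278 0.103  0.0664] tool z [ 0.038 -0.017 -0.999] turn needed -0.0025 q7 1.52 F [-0.8  0.   0.1] grip 0.341
delta cm tool: [ 0.05 -0.1  -0.01]
n 208 lean deg 32.2 side deg 0.5 perp at z50 mm 1.2 y mm -0.4 axial range mm [37.1 78.3] rms 1.72
```

Emit:
servo_tool(
  deltas=[
    [[0,0.1,0.3],0,2],
    [[0,0.1,0.3],0,2],
    [[0,0,0.2],0,2],
    [[0,0,0],0,2],
    [[0,0,0],0,2],
  ],
)

```text
clock: 24.93
position: [0.6287, 0.103, 0.067]
ee_rot: [0.684, 0.729, 0.007, 0.017]
ft_force: [-1.1, 0.4, -1.6]
grip_width: 0.339
```

```bash
python3 -c "
from h import *
go(tgt(2,-.037,.0665))
im,d,c=grab('scene');axis(2,-.12,zlo=.065)"
```

```text
t 24.93 pos [0.6287 0.103  0.067 ] tool z [ 0.035 -0.013 -0.999] turn needed -0.0034 q7 1.53 F [-1.1  0.4 -1.6] grip 0.339
delta cm tool: [ 0.06 -0.19  0.04]
n 205 lean deg 32.1 side deg -3.7 perp at z50 mm 2.3 y mm -0.8 axial range mm [37.5 78.5] rms 1.74
```

Emit:
servo_tool(
  deltas=[
    [[0,0,0],0,5],
    [[0,0,0],0,5],
    [[0,0,0],0,5],
    [[0,0,0],0,5.3],
    [[0,0,-1.5],0,5.3],
    [[0,-0.5,-3],0,5.3],
    [[0,-1,-3.5],0,5.5],
    [[0,-1,-3],0,5.5],
    [[-1,0,-1],0,5.5],
    [[-2,0,0],0,5.5],
    [[-2,0,0],0,5.5],
  ],
)

```text
clock: 25.9
position: [0.602, 0.0571, 0.1891]
ee_rot: [0.681, 0.732, 0.007, 0.017]
ft_force: [0.1, 0.0, -0.6]
grip_width: 0.642
```

```bash
python3 -c "
from h import *
go([.5915,-.264,.18])
grab('scene');axis(1,-.12,zlo=.065);axis(2,-.12,zlo=.065)"
```

```text
t 25.9 pos [0.602  0.0571 0.1891] tool z [ 0.034 -0.013 -0.999] turn needed 0.0051 q7 1.56 F [ 0.1  0.  -0.6] grip 0.642
delta cm tool: [-31.94  -3.41   1.3 ]
n 193 lean deg 37.5 side deg -1.2 perp at z50 mm -3.9 y mm -0.6 axial range mm [35.3 67.6] rms 1.68
n 273 lean deg 40.3 side deg -2.1 perp at z50 mm -4.8 y mm -2.1 axial range mm [34.6 79.6] rms 1.69
```

Emit:
servo_tool(
  deltas=[
    [[-3,-0.3,0],0,5.5],
    [[-3.6,-0.4,0],0,5.5],
    [[-3.6,-0.4,0],0,5.5],
    [[-3.6,-0.4,0],0,5.5],
    [[-3.6,-0.4,0],0,5.5],
    [[-3.6,-0.4,0],0,5.5],
    [[-3.6,-0.4,0],0,5.5],
    [[-3,-0.3,0],0,5.5],
    [[-1.5,-0.1,0],0,5.5],
    [[0,0,0],0,5.5],
    [[0,0,0],0,5.5],
  ],
)

```text
clock: 26.87
position: [0.5893, -0.2595, 0.1891]
ee_rot: [0.684, 0.73, 0.005, 0.019]
ft_force: [-0.4, 0.7, 0.0]
grip_width: 0.647
```

```bash
python3 -c "
from h import *
go([.5915,-.264,.066])
im,d,c=grab('wrist');W=cloud(d,c).reshape(-1,3)
s=W[(np.hypot(W[:,0]-.5915,W[:,1]+.264)<.03)&(W[:,2]>.09)&(W[:,2]<.108)];print(len(s),s.mean(0),(s.min(0)+s.max(0))/2,np.ptp(s,axis=0))"
```

```text
t 26.87 pos [ 0.5893 -0.2595  0.1891] tool z [ 0.034 -0.019 -0.999] turn needed -0.0026 q7 2.14 F [-0.4  0.7  0. ] grip 0.647
delta cm tool: [-0.2  -0.21 12.32]
595 [ 0.58602564 -0.26569119  0.10162319] [ 0.59166689 -0.26592134  0.09904278] [0.02639762 0.02940618 0.01770849]
```

Emit:
servo_tool(
  deltas=[
    [[-0.3,-0.1,0.5],0,5.5],
    [[0,0,1.5],0,5.5],
    [[0,0,1.8],0,5.5],
    [[0,0,1],0,5.5],
    [[0,0,0],0,5.5],
    [[0,0,0],0,5.5],
  ],
)

```text
clock: 27.42
position: [0.5927, -0.2555, 0.138]
ee_rot: [0.68, 0.733, 0.006, 0.018]
ft_force: [-0.4, -0.1, 0.5]
grip_width: 0.643
```

```bash
python3 -c "
from h import *
go([.592,-.2655,.066])"
```

```text
t 27.42 pos [ 0.5927 -0.2555  0.138 ] tool z [ 0.035 -0.016 -0.999] turn needed 0.0081 q7 2.16 F [-0.4 -0.1  0.5] grip 0.643
delta cm tool: [-0.86 -0.38  7.21]
```

Emit:
servo_tool(
  deltas=[
    [[-0.8,-0.3,0],0.006,5.5],
    [[-0.1,0,1],0,5.5],
    [[0,0,1.8],0,5.5],
    [[0,0,1.8],0,5.5],
    [[0,0,1.1],0,5.5],
    [[0,0,0],0,5.5],
    [[0,0,0],0,5.5],
  ],
)

```text
clock: 28.0
position: [0.5946, -0.2676, 0.0816]
ee_rot: [0.682, 0.731, 0.008, 0.021]
ft_force: [0.5, 0.5, 0.5]
grip_width: 0.644
```

```bash
python3 -c "
from h import *
go([.592,-.2655,.066])"
```

```text
t 28.0 pos [ 0.5946 -0.2676  0.0816] tool z [ 0.041 -0.017 -0.999] turn needed 0.002 q7 2.2 F [0.5 0.5 0.5] grip 0.644
delta cm tool: [ 0.26 -0.3   1.55]
```

Emit:
servo_tool(
  deltas=[
    [[0.2,-0.3,0.8],0,5.5],
    [[0,0,0.8],0,5.5],
    [[0,0,0.2],0,5.5],
    [[0,0,0],0,5.5],
    [[0,0,0],0,2],
    [[0,0,0],0,2],
    [[0,0,0],0,2],
    [[0,0,0],0,2],
    [[0,0,0],0,2],
    [[0,0,0],0,2],
  ],
  force=25,
)

```text
clock: 28.83
position: [0.5936, -0.2666, 0.0651]
ee_rot: [0.682, 0.731, 0.009, 0.023]
ft_force: [0.1, 0.5, -0.5]
grip_width: 0.342
```

Emit:
servo_tool(
  deltas=[
    [[0,0,-1],0,2],
    [[0,0,-2.5],0,2],
    [[0,0,-3.5],0,2],
    [[0,0,-3.5],0,2],
    [[1,0.3,-3],0,2],
    [[2.5,0.8,-1],0,2],
    [[3.3,1.1,0],0,2],
    [[3.3,1.1,0],0,2],
    [[3.3,1.1,0],0,2],
    [[3.3,1.2,0],0,2],
    [[3,1.2,0],0,2],
    [[2,1,0],0,2],
  ],
)

```text
clock: 29.83
position: [0.6492, -0.0442, 0.2262]
ee_rot: [0.689, 0.725, 0.01, 0.026]
ft_force: [-1.0, 0.4, -0.5]
grip_width: 0.343
```

```bash
python3 -c "
from h import *
go(tgt(3,.036,.2))"
```

```text
t 29.83 pos [ 0.6492 -0.0442  0.2262] tool z [ 0.051 -0.022 -0.998] turn needed -0.0168 q7 1.73 F [-1.   0.4 -0.5] grip 0.343
delta cm tool: [7.05 5.8  2.74]
```

Emit:
servo_tool(
  deltas=[
    [[2,1.6,0],-0.015,2],
    [[2.3,1.8,0],0,2],
    [[1.6,1.3,0],0,2],
    [[0.6,0.6,0],0,2],
    [[0,0,0],0,2],
    [[0,0,0],0,2],
  ],
)

```text
clock: 30.33
position: [0.7002, 0.0346, 0.2313]
ee_rot: [0.68, 0.733, 0.011, 0.026]
ft_force: [-0.7, -0.4, -0.5]
grip_width: 0.346
```

```bash
python3 -c "
from h import *
go(tgt(3,.036,.119))"
```

```text
t 30.33 pos [0.7002 0.0346 0.2313] tool z [ 0.053 -0.02  -0.998] turn needed 0.007 q7 1.65 F [-0.7 -0.4 -0.5] grip 0.346
delta cm tool: [-0.37 -0.15 11.24]
```

Emit:
servo_tool(
  deltas=[
    [[-0.4,0,0.8],0,2],
    [[0,0,1.8],0,2],
    [[0,0,2.2],0,2],
    [[0,0,2.2],0,2],
    [[0,0,1.6],0,2],
    [[0,0,0.8],0,2],
    [[0,0,0],0,2],
    [[0,0,0],0,2],
  ],
)

```text
clock: 31.0
position: [0.702, 0.0104, 0.1353]
ee_rot: [0.686, 0.727, 0.01, 0.029]
ft_force: [0.6, 0.1, -0.5]
grip_width: 0.345
```

```bash
python3 -c "
from h import *
go(tgt(3,.034,.119))"
```

```text
t 31.0 pos [0.702  0.0104 0.1353] tool z [ 0.055 -0.026 -0.998] turn needed -0.0104 q7 1.69 F [ 0.6  0.1 -0.5] grip 0.345
delta cm tool: [1.85 0.12 1.59]
```

Emit:
servo_tool(
  deltas=[
    [[1.2,0.1,0.4],-0.005,2],
    [[0.5,0,0.7],-0.004,2],
    [[0.1,0,0.4],0,2],
    [[0,0,0],0,2],
    [[0,0,0],0,2],
  ],
)

```text
clock: 31.42
position: [0.7042, 0.0296, 0.1222]
ee_rot: [0.683, 0.73, 0.011, 0.031]
ft_force: [0.7, 0.1, -0.3]
grip_width: 0.344
```

```bash
python3 -c "
from h import *
go(tgt(3,-.02,.114))"
```

```text
t 31.42 pos [0.7042 0.0296 0.1222] tool z [ 0.06  -0.025 -0.998] turn needed -0.0008 q7 1.67 F [ 0.7  0.1 -0.3] grip 0.344
delta cm tool: [-0.08 -5.57  0.5 ]
```

Emit:
servo_tool(
  deltas=[
    [[-0.1,-0.8,0.3],0,2],
    [[0,-1,0],0,2],
    [[0,-1,0],0,2],
    [[0,-1,0],0,2],
    [[0,-0.9,0.1],0,2],
    [[0,-0.5,0.1],0,2],
    [[0,0,0],0,2],
    [[0,0,0],0,2],
  ],
)

```text
clock: 32.08
position: [0.6576, 0.0262, 0.1193]
ee_rot: [0.682, 0.731, 0.018, 0.036]
ft_force: [0.6, 0.7, -0.7]
grip_width: 0.348
```

```bash
python3 -c "
from h import *
go(tgt(3,-.02,.114))
grab('scene');axis(3)"
```

```text
t 32.08 pos [0.6576 0.0262 0.1193] tool z [ 0.077 -0.023 -0.997] turn needed 0.0012 q7 1.66 F [ 0.6  0.7 -0.7] grip 0.348
delta cm tool: [-0.06 -0.89  0.47]
n 514 lean deg 23.3 side deg 1.6 perp at z50 mm 41.2 y mm -0.6 axial range mm [ 20.1 119.1] rms 1.56
```

Emit:
servo_tool(
  deltas=[
    [[-0.1,-0.4,0.2],0,2],
    [[0,-0.4,0.1],0,2],
    [[0,-0.1,0.1],0,2],
    [[0,0,0],0,2],
    [[0,0,0],0,2],
  ],
)

```text
clock: 32.55
position: [0.6509, 0.0247, 0.1155]
ee_rot: [0.681, 0.731, 0.019, 0.038]
ft_force: [2.1, 0.8, 0.0]
grip_width: 0.345
```

```bash
python3 -c "
from h import *
go(tgt(3,-.02,.114))
grab('scene');axis(3)"
```

```text
t 32.55 pos [0.6509 0.0247 0.1155] tool z [ 0.081 -0.023 -0.996] turn needed 0.0015 q7 1.66 F [2.1 0.8 0. ] grip 0.345
delta cm tool: [ 0.03 -0.19  0.13]
n 541 lean deg 28.5 side deg 1.4 perp at z50 mm 40.1 y mm -1.4 axial range mm [ 18.9 118.1] rms 1.56
```

Emit:
servo_tool(
  deltas=[
    [[0,-0.1,-0.7],0,2],
    [[0.1,-0.2,-0.9],0,2],
    [[0,-0.3,-0.9],0,2],
    [[0,-0.2,-0.6],0,2],
    [[0,0,0],0,2],
    [[0,0,0],0,2],
  ],
  force=35,
)

```text
clock: 33.1
position: [0.637, 0.0253, 0.148]
ee_rot: [0.682, 0.731, 0.017, 0.036]
ft_force: [0.3, -0.0, -1.4]
grip_width: 0.341
```

```bash
python3 -c "
from h import *
go(tgt(3,-.035,.145,.001));grab('scene');axis(3,-.1,zlo=.06);go(tgt(3,-.068,.126,.001))"
```

```text
t 33.1 pos [0.637  0.0253 0.148 ] tool z [ 0.076 -0.024 -0.997] turn needed 0.001 q7 1.64 F [ 0.3 -0.  -1.4] grip 0.341
delta cm tool: [-0.02 -0.32  0.28]
n 444 lean deg 27.4 side deg 1.4 perp at z50 mm 41.4 y mm -0.8 axial range mm [ 54.4 131.4] rms 1.68
t 33.15 pos [0.6372 0.0253 0.148 ] tool z [ 0.076 -0.024 -0.997] turn needed 0.0009 q7 1.64 F [ 0.  -0.  -0.3] grip 0.346
delta cm tool: [ 0.04 -3.76  1.93]
```

Emit:
servo_tool(
  deltas=[
    [[0,-0.9,0.4],0,2],
    [[0,-1.1,0.6],0,2],
    [[0,-1.0,0.5],0,2],
    [[0,-0.6,0.3],0,2],
    [[0,0,0],0,2],
    [[0,0,0],0,2],
  ],
)

```text
clock: 33.65
position: [0.6011, 0.0221, 0.1256]
ee_rot: [0.682, 0.731, 0.017, 0.036]
ft_force: [0.0, -1.2, -1.5]
grip_width: 0.345
```

```bash
python3 -c "
from h import *
go(tgt(3,-.067,.127,.001));grab('scene');axis(3,-.12,zlo=.075);go(tgt(3,-.041,.082,.001))"
```

```text
t 33.65 pos [0.6011 0.0221 0.1256] tool z [ 0.075 -0.024 -0.997] turn needed 0.0011 q7 1.62 F [ 0.  -1.2 -1.5] grip 0.345
delta cm tool: [ 0.04  0.12 -0.13]
n 506 lean deg 27.7 side deg 1.8 perp at z50 mm 0.4 y mm -1.2 axial range mm [ 53.3 150.9] rms 1.69
t 33.7 pos [0.6012 0.0221 0.1256] tool z [ 0.075 -0.024 -0.997] turn needed 0.001 q7 1.62 F [ 0.1  0.2 -1.1] grip 0.339
delta cm tool: [0.18 2.38 4.55]
```

Emit:
servo_tool(
  deltas=[
    [[0.1,0.5,0.8],0,2],
    [[0,0.5,0.9],0,2],
    [[0,0.4,0.8],0,2],
    [[0,0.4,0.6],0,2],
    [[0,0,0],0,2],
    [[0,0,0],0,2],
  ],
)

```text
clock: 34.2
position: [0.6243, 0.0239, 0.0917]
ee_rot: [0.682, 0.731, 0.016, 0.035]
ft_force: [-0.3, -0.0, -0.3]
grip_width: 0.341
```

```bash
python3 -c "
from h import *
go(tgt(3,-.041,.082,.001))
im,d,c=grab('scene');axis(3,-.12,zlo=.065)"
```

```text
t 34.2 pos [0.6243 0.0239 0.0917] tool z [ 0.073 -0.025 -0.997] turn needed 0.0015 q7 1.65 F [-0.3 -0.  -0.3] grip 0.341
delta cm tool: [0.05 0.31 0.99]
n 355 lean deg 27.5 side deg 1.9 perp at z50 mm 5.1 y mm 0.0 axial range mm [ 39.2 110.5] rms 1.8
```

Emit:
servo_tool(
  deltas=[
    [[0,0.15,0.5],0,2],
    [[0,0.15,0.4],0,2],
    [[0,0.1,0.3],0,2],
    [[0,0,0.2],0,2],
    [[0,0,0],0,2],
    [[0,0,0],0,2],
  ],
)

```text
clock: 34.75
position: [0.6301, 0.0234, 0.0826]
ee_rot: [0.682, 0.73, 0.017, 0.035]
ft_force: [-0.2, -0.2, -1.9]
grip_width: 0.336
```

```bash
python3 -c "
from h import *
go(tgt(3,-.041,.082,.001))
im,d,c=grab('scene');axis(3,-.12,zlo=.065)"
```

```text
t 34.75 pos [0.6301 0.0234 0.0826] tool z [ 0.074 -0.023 -0.997] turn needed 0.0004 q7 1.66 F [-0.2 -0.2 -1.9] grip 0.336
delta cm tool: [ 0.12 -0.2   0.05]
n 295 lean deg 27.3 side deg 1.2 perp at z50 mm 5.6 y mm -0.3 axial range mm [ 39.2 101. ] rms 1.86
```

Emit:
servo_tool(
  deltas=[
    [[0,0,0.3],0,2],
    [[0,0.1,0.3],0,2],
    [[0,0,0.2],0,2],
    [[0,0,0],0,2],
    [[0,0,0],0,2],
  ],
)

```text
clock: 35.22
position: [0.6315, 0.0237, 0.0813]
ee_rot: [0.682, 0.73, 0.019, 0.033]
ft_force: [-2.3, 0.4, -0.5]
grip_width: 0.34
```

```bash
python3 -c "
from h import *
go(tgt(3,-.041,.082,.001))
im,d,c=grab('scene');axis(3,-.12,zlo=.065)"
```

```text
t 35.22 pos [0.6315 0.0237 0.0813] tool z [ 0.074 -0.019 -0.997] turn needed 0.0002 q7 1.66 F [-2.3  0.4 -0.5] grip 0.34
delta cm tool: [ 0.09 -0.33 -0.1 ]
n 287 lean deg 26.9 side deg 0.6 perp at z50 mm 5.8 y mm -0.1 axial range mm [ 39.7 100.7] rms 1.91
```

Emit:
servo_tool(
  deltas=[
    [[0,0,0],0,5],
    [[0,0,0],0,5],
    [[0,0,0],0,5],
    [[0,0,0],0,5.3],
    [[0,0,-1.5],0,5.3],
    [[0,-0.5,-3],0,5.3],
    [[0,-1,-3.5],0,5.5],
    [[0,-3,-3],0,5.5],
    [[0,-4,0],0,5.5],
    [[0,-4,0],0,5.5],
    [[0,-3,0],0,5.5],
    [[0,0,0],0,5.5],
  ],
)

```text
clock: 36.27
position: [0.4673, 0.0149, 0.1811]
ee_rot: [0.682, 0.73, 0.02, 0.037]
ft_force: [1.3, -0.7, 0.3]
grip_width: 0.644
```

```bash
python3 -c "
from h import *
go(None)
a,d,c=grab('scene')
for k in(1,2,3): axis(k,-.12,zlo=.065)
b,d,c=grab('top');W=cloud(d,c).reshape(-1,3)
s=W[(np.hypot(W[:,0]-.4835,W[:,1]-.344)<.05)&(W[:,2]>.012)&(W[:,2]<.1)];print('bucket',s.mean(0).round(3),s.max(0).round(3))
A=cv2.resize(a[190:330,250:450],(800,560),interpolation=cv2.INTER_CUBIC);cv2.imwrite('pics/end.png',A)"
```

```text
t 36.27 pos [0.4673 0.0149 0.1811] tool z [ 0.081 -0.02  -0.997] turn needed 0.0007 q7 1.45 F [ 1.3 -0.7  0.3] grip 0.644
n 191 lean deg 37.6 side deg 0.8 perp at z50 mm -4.0 y mm -0.3 axial range mm [35.2 68. ] rms 1.66
n 264 lean deg 40.0 side deg -1.0 perp at z50 mm -5.0 y mm -1.9 axial range mm [34.5 79.8] rms 1.64
n 395 lean deg 41.3 side deg -2.2 perp at z50 mm -5.1 y mm -2.0 axial range mm [ 34.5 102.3] rms 2.06
bucket [0.491 0.328 0.042] [0.514 0.355 0.056]
```

View pics/end.png

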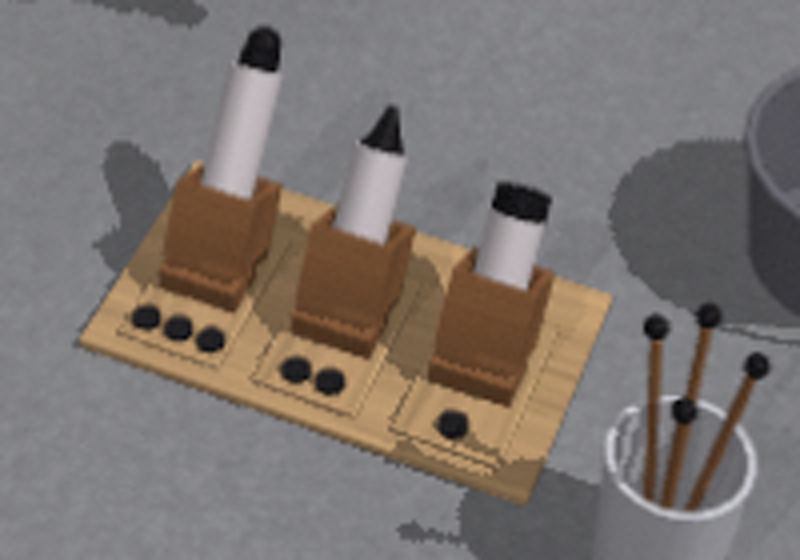

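All three bottles stand in their pockets, nozzle or cap up, and the wad is low in the bucket. I hand in.

```bash
python3 -c "
from h import *
order.hand_in(); print(telemetry.get_obs()['clock'])"
```

```text
the job is handed in; nothing more can be done
the job is handed in; nothing more can be done
```

I put the paper wad in the bucket, then loaded the short, middle and tall bottles into the one-, two- and three-stud pockets in that order. I handed the job in at about 36 s of the 72 s allowed; the hand-in reports no verdict.

The moves allow no tilting of the tool. So I leaned each bottle by pulling it against the back wall of its own pocket, then lowered it along the pocket axis until it stopped on the floor, still gripped.

**Last checks**
- **Bottles:** All three stand cap up. The scene-camera depth puts the tops of their white bodies where they should be with the bottles on the floor, to within about 2 mm.
- **Lean:** After release they fell back against the front lip and now lean about 38°, 40° and 41° from vertical (short, middle, tall). That is 8–11° off the 30° pocket axis, against a limit of 18°. The last two readings are slightly more than I worked out the pocket's slack should allow, so part of that is probably measurement error.
- **Wad:** It shows at the bottom of the bucket, with its top no higher than about 56 mm.
- **Jar, brush pot and comb:** The arm did not come near them. The brush pot looks unmoved in the last picture, but I did not re-measure any of the three.

**Problem along the way:** the tool drifted to about 5° off vertical over the run. This did not affect the grasps or placings.

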